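# Tare the counting scale through its spring dust shutter

### The job

Zero the scale with the empty steel cup standing on it: with closed fingertips push the yellow tab to slide the clear dust shutter fully aside, keep it there, and press the blue membrane key beneath it straight down until you feel a firm push of about 10 N, holding that steadily for about a second (under 6 N does not register, over 15 N spoils the key). Then let go of the key and ease the shutter slowly back until it is fully shut, never letting it snap, and take the hand away; leave the cup and the small things lying around where they are.

Things in the scene. Friction and masses are not known exactly. Their poses are not given: they have to be found in the camera images.
- scale: grey bench scale, fixed, 280 mm (x) by 250 mm (y). Origin at table level; x points from the key side to the steel weighing pan, y left seen from the key side, z up. Front deck (key, shutter): top 50 mm above the table, x -130 to -18 mm, y -125 to 125. Pan: top at 70 mm, x -15 to 145. Two rails 3 mm high, 6 wide, run along y 31 mm either side of the key's centre, y -75 to 70 mm.
- key_place (a point): the point of the deck surface (50 mm above the table) beneath the centre of the blue membrane key; axes as the scale's. The key is 42 by 42 mm; its flat top lies somewhere between 6 and 18 mm above this point, different each time and not reported: feel for it.
- tab_face (a point): centre of the pushing face (-y face) of the shutter's upright yellow tab, 28 mm above the deck; axes as the scale's. Tab: 54 mm wide (x), 4 thick, 19 to 36 mm above the deck, on the -y edge of the clear plate (64 x 58 mm, 19 to 22 mm above the deck, over the key without touching). Shut, this face is 29 mm to the -y side of the key's centre; free deck lies beyond it for the fingertips.
- shutter (a joint): how far the shutter is slid towards the scale's +y, m: 0 shut, 0.056 at its stop; fully aside from 0.042, key wholly clear at 0.050, fingertips leaning on the tab are then above the key. A spring (1.5 N shut, 2.9 N at the stop) snaps it shut if let go. The tab rubbing on the fingers can add up to 3 N to the vertical force felt while they slide down it.
- key (a joint): how far the key is pressed down, m (0 at rest; 0.006 at its end stop). Very stiff: 4 N per mm, so it registers at 0.0015 (6 N) and is spoiled above 0.0038 (15 N). This reading is too noisy to press by.
- cup: empty round stainless steel cup, 68 mm across, 75 mm high, standing loose on the pan; origin at the centre of its underside. Leave it.
- tin: yellow plastic patch tin, 75 x 48 x 18 mm, loose; origin at the centre of its underside. Leave it.
- adaptor: chrome valve adaptor, 18 mm across, 36 mm high, standing loose; origin at the centre of its underside. Leave it.
- spanner: steel spanner lying loose on the table; leave it.
- oil: green oil bottle, 44 mm across, 120 mm high, standing loose; origin at the centre of its underside. Leave it.
- cog: dark steel sprocket ring, 64 mm across, 6 mm thick, lying loose; origin at the centre of its underside. Leave it.
- cup_rim (a point): centre of the cup's mouth, 75 mm above its underside
Things that resemble listed ones, but are neither listed nor needed, are in the scene too. Several things have the shape of the cup; the one meant has the colours described above.

How it is judged:
On the way, in this order (a step that is already met when the one before it is completed fails the run):
1. the dust shutter is slid aside (42 mm or more) (value of joint shutter above 0.042 m), for 0.1 s.
2. with the shutter still aside the key is pressed with at least 6 N for 0.6 s without a break (value of joint key above 0.0015 m and value of joint shutter above 0.042 m), for 0.6 s.
3. the key is let go and the shutter is fully shut again (value of joint key below 0.0005 m and value of joint shutter below 0.003 m), for 0.2 s.
At the end, for the whole second after the job is handed in: the shutter is within 3 mm of shut, the key is released (within 0.5 mm of rest), and the cup stands upright and still on the pan (all of step 3 and z of cup_rim in the frame of scale above 0.138 m and angle between cup's own z axis and vertical below 0.1 rad and linear speed of cup below 0.02 m/s); the robot touches nothing.
It fails at once if the key is pressed with more than 15 N (value of joint key above 0.0038 m).
It fails at once if the shutter snaps back (closes faster than 0.3 m/s) (velocity of joint shutter below -0.3 m/s).
It fails at once if the cup is shifted by more than 12 mm or tipped (distance of cup from where it was at the start of the episode above 0.012 m or angle between cup's own z axis and vertical above 0.2 rad).
It fails at once if the patch tin, valve adaptor, spanner, oil bottle or sprocket is shifted by more than 15 mm (distance of any of tin, adaptor, spanner, oil, cog from where it was at the start of the episode above 0.015 m).
It also fails if it takes over 42 s, if anything falls off the work surface, if the arm or the gripper's body presses on something with over 40 N, if the wrist force passes 120 N, or if a joint passes its speed limit or range.

### The arm

A 6-joint arm with a two-finger parallel gripper is mounted at the origin on the work surface. World frame = base frame: x ahead of the robot, y to its left, z up, the work surface at z = 0. Lengths are in m, angles in rad, forces in N, time in s.
With the tool pointing down it reaches from about 0.275 to 0.775 m from the base axis. Payload 14.6 kg.
Tool frame: the origin (TCP) lies midway between the tips of the shut fingers; the grasp point (between the pads) lies 19 mm behind it (manip.tcp_to_grasp is the distance from the TCP to the grasp point, in m); z points along the fingers, x is the direction in which the jaws open and shut, and the axes are right-handed (so a half turn about z gives the same grasp; the last joint's range is limited). The gripper opens to 85 mm and grips with 20 to 120 N. Pads are 22 mm wide; open, the fingers measure 114 mm over their backs; the gripper's body (76 mm by 85 mm) begins 54 mm behind the grasp point. The pads swing forward as they close: fully open they stand 13 mm farther back than shut.
Start: joints at [0.983, 0.263, -0.048, 1.259, 0, 1.415], TCP at [0.22, 0.477, 0.231] pointing down, gripper open.
Joint ranges: [-2.65, 2.65], [-0.89, 1.7], [-1.18, 1.37], [-2.13, 2.11], [-1.35, 1.29], [-3.14, 3.14]. Speed limits (rad/s): [1.89, 1.89, 2.57, 2.79, 3.14, 3.14].

### API

Orientations are given as a unit quaternion [w, x, y, z].
In Python, from workcell import manip gives the robot as it stands.
- The arm moves only by the tool send_rows, never from a script. Its argument "targets" is a list of rows, each a list of 4 numbers: the shift along the tool's x, y, z in m, then the turn about the tool's z in degrees. A call has 1 to 12 rows; each row shifts and turns the commanded pose from where the row before left it, along the tool's axes as they then stand; what a row does not reach is not made up. A row lasts 1/8 s, in which the tool goes at most 62.5 mm and 10.7 degrees, less where a joint would pass 70% of its speed; a pose out of reach is approached as far as the arm can. A call is refused whole if a number of a shift passes 0.0625 or a number of a turn 10.7, either way. A call with a gripper value outside its range is refused whole. "gripper" is the opening, from -1 (shut) to 1 (fully open), set as the call begins (left out, the last holds). The fingers move at their own pace and stop on an object; "grip_force" is the grip in N (left out, the last holds). Time passes only in rows, so rows that do not move let the fingers close. It gives the time, the measured TCP pose, the force and the opening at its end, in the units of the state.
- manip.read_state(): the state, without advancing time (a new reading comes with each control period).
- manip.camera(name): name is "side" or "top" or "wrist"; returns a dict with "color" (420x560x3 uint8, blue, green, red), "depth" (420x560 float32, m along the optical axis (not along the pixel's ray), 0 where there is no reading), "intrinsics" (3x3 intrinsics, pixels), "k1" (the pictures are not rectified: a ray, as slopes to the right and down, at radius r is drawn at 1 + k1 r^2 times it, then the intrinsics apply), "R" (3x3) and "t" (3): a world point X has camera coordinates R X + t. Camera axes: x right, y down, z forward; pixel columns grow to the right and rows downward; lengths in m; the calibration is good to about 2 mm. A picture is of the moment at which its call begins.
- manip.finish_job(): hands the job in, once; it reports no verdict.
The state is a dict: "time": time; "qpos": joint angles; "qvel": joint speeds; "joint_torque": joint torques, N m; "eef_pos": TCP position; "tool_rot": TCP orientation; "contact_force": force on the tool from outside, world axes, zero at the start; "torque": the same for the moment, N m; "width": opening from 0.0 (shut) to 1.0 (fully open).
Only numpy, scipy, OpenCV 4.12 (cv2) and the standard library are available. Lean on these libraries where they do the work, as an engineer would, in place of code of your own. Each camera call takes 0.05 s, during which the arm holds its last target.

## Working session

There is one attempt and no reset: what is moved stays moved. The work goes in short steps, Python scripts to look and compute and a tool call to move; the robot and the scene stay as the last step left them, time stands still between calls to the robot, and variables do not carry over. Pictures are saved under pics/ and viewed, and the job is handed in when it is done.

Besides the shell and the picture viewer there is one more tool, called as name(argument=value, ...) on one line, values as JSON. send_rows: Moves the arm, as the interface text tells. Its arguments: {"type":"object","properties":{"targets":{"type":"array"},"gripper":{"type":"number"},"grip_force":{"type":"number"}},"required":["targets"]}

```bash
ls; mkdir -p pics; python3 - <<'E'
from workcell import manip
import cv2,numpy as np,pickle
d={}
for n in ["top","side","wrist"]:
    c=manip.camera(n); d[n]=c; cv2.imwrite(f"pics/{n}0.png",c["color"]); print(n,c["intrinsics"].tolist(),c["k1"],(-c["R"].T@c["t"]).round(3))
pickle.dump(d,open("c0.pkl","wb"))
print(manip.read_state())
E
```

```text
pics
top [[543.8586164653085, 0.0, 281.5419852550209], [0.0, 543.8586164653085, 216.0094294769577], [0.0, 0.0, 1.0]] -0.013551219032768413 [ 0.352 -0.043  1.476]
side [[533.6691294743915, 0.0, 280.63198900855707], [0.0, 533.6691294743915, 204.68801621028916], [0.0, 0.0, 1.0]] -0.01293071145720344 [0.288 1.208 0.937]
wrist [[352.40476552624233, 0.0, 283.4575213729039], [0.0, 352.40476552624233, 206.905495175277], [0.0, 0.0, 1.0]] -0.08927829930117723 [0.146 0.51  0.373]
{'time': 0.15, 'qpos': array([ 9.82674130e-01,  2.63475238e-01, -4.87425056e-02,  1.25937280e+00,
       -4.67601536e-06,  1.41550984e+00]), 'qvel': array([ 2.19663018e-04, -5.83364126e-04,  3.51118295e-03, -1.27637137e-03,
        7.53588809e-05, -6.91827578e-05]), 'joint_torque': array([ 8.67290091e-04, -6.37826800e+01,  3.84647012e+01,  1.05644355e-02,
       -1.17419931e-04,  1.93562107e-05]), 'eef_pos': array([0.2201118 , 0.47643889, 0.23092117]), 'tool_rot': array([ 1.61775838e-04,  8.42450729e-01,  5.38773246e-01, -3.62668773e-04]), 'contact_force': array([ 0.1936014 ,  0.66312239, -0.37884211]), 'torque': array([ 0.03364399, -0.00389536,  0.01097031]), 'width': 0.9965718826963875}
```

View pics/top0.png

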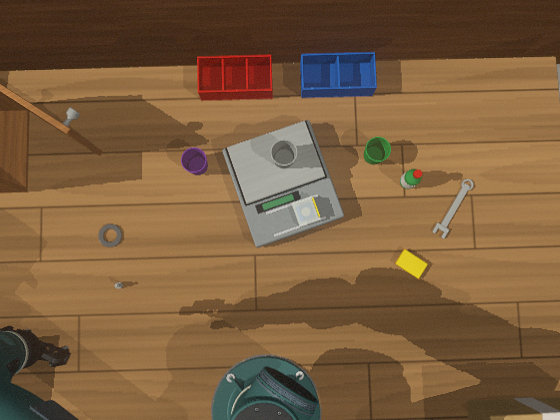

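View pics/side0.png

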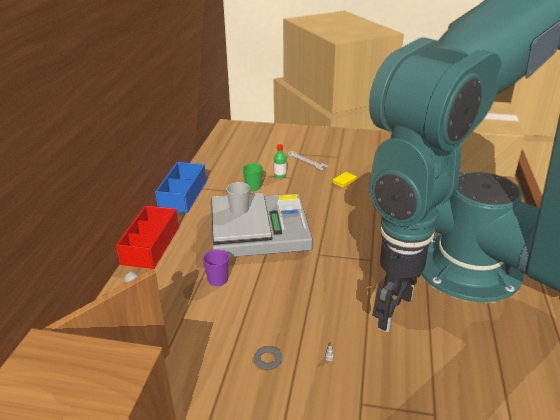

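View pics/wrist0.png

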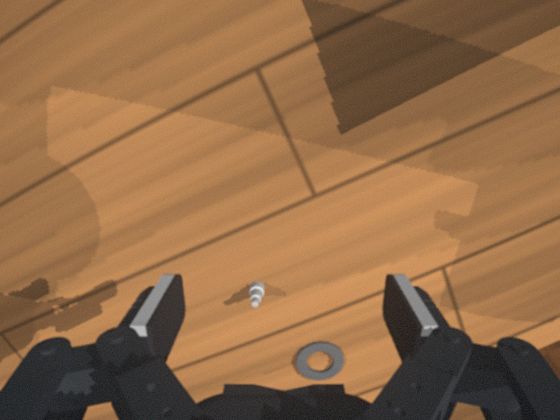

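The top view shows the scale centred near (285,185), with the steel cup at (285,152) and the yellow tab at (317,208) to the scale's right. The deck side faces the robot. I'll zoom in and measure next.

```bash
cat > h.py <<'E'
import numpy as np,cv2
def ray(c,uv):
    K=c["intrinsics"];uv=np.atleast_2d(np.array(uv,float))
    d=(uv-[K[0,2],K[1,2]])/[K[0,0],K[1,1]]
    s=d.copy()
    for _ in range(20):
        s=d/(1+c["k1"]*(s**2).sum(1,keepdims=True))
    v=np.c_[s,np.ones(len(s))]@c["R"]
    return -c["R"].T@c["t"],v
def onz(c,uv,z):
    o,v=ray(c,uv); return o+v*((z-o[2])/v[:,2])[:,None]
def proj(c,X):
    p=np.atleast_2d(X)@c["R"].T+c["t"]; s=p[:,:2]/p[:,2:]
    s=s*(1+c["k1"]*(s**2).sum(1,keepdims=True)); K=c["intrinsics"]
    return s*[K[0,0],K[1,1]]+[K[0,2],K[1,2]]
E
python3 - <<'E'
import pickle,cv2,numpy as np
from h import *
d=pickle.load(open("c0.pkl","rb"))
t=d["top"]["color"]; cv2.imwrite("pics/topz.png",cv2.resize(t[115:255,215:355],None,fx=4.2,fy=4.2,interpolation=cv2.INTER_CUBIC))
s=d["side"]["color"]; cv2.imwrite("pics/sidez.png",cv2.resize(s[175:260,200:320],None,fx=6,fy=6,interpolation=cv2.INTER_CUBIC))
for n,box in [("top",(115,255,215,355)),("side",(175,260,200,320))]:
    c=d[n];h=cv2.cvtColor(c["color"],cv2.COLOR_BGR2HSV)
    m=cv2.inRange(h,(22,130,120),(34,255,255));k=np.zeros_like(m);k[box[0]:box[1],box[2]:box[3]]=m[box[0]:box[1],box[2]:box[3]]
    p=np.argwhere(k)[:,::-1];print(n,len(p),p.mean(0),cv2.minAreaRect(p.astype(np.float32)))
E
```

```text
top 37 [315.67567568 206.83783784] ((315.7217102050781, 206.9208221435547), (19.305707931518555, 1.8162164688110352), 70.34617614746094)
side 79 [287.36708861 196.81012658] ((287.4823303222656, 196.77056884765625), (4.371700286865234, 17.2567138671875), 85.60128784179688)
```

View pics/topz.png

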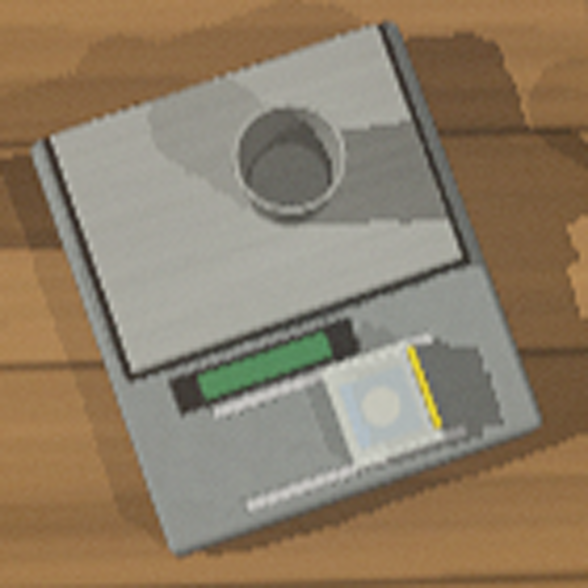

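View pics/sidez.png

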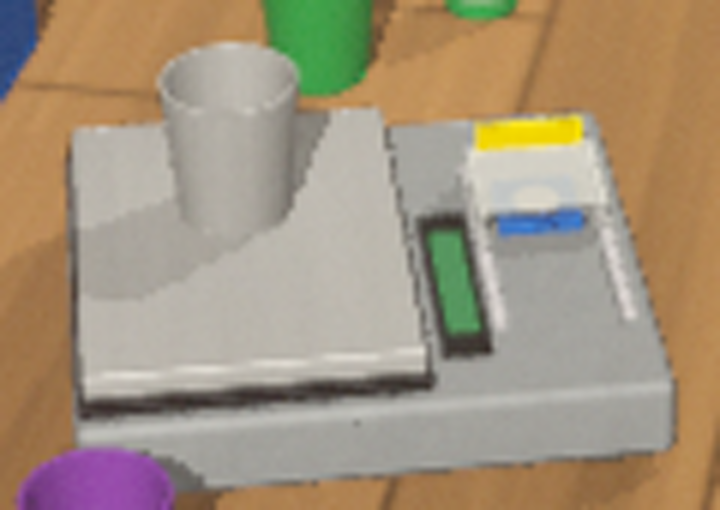

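Zoomed views: the tab runs from (411,347) to (437,428) and the deck corners are at (540,425) and (175,552). The blue key is visible under the clear plate. Next I'll get the scale pose.

```bash
python3 - <<'E'
import pickle
from h import *
d=pickle.load(open("c0.pkl","rb"));c=d["top"];S=d["side"]
f=lambda p:np.array(p)/4.2+[215-.4,115-.4]
P=onz(c,f([(50,137),(385,25),(467,262),(130,378)]),.07)
print(P.round(4)); print([round(float(np.linalg.norm(P[i]-P[(i+1)%4])),4) for i in range(4)])
D=onz(c,f([(540,425),(175,552)]),.05);print(D.round(4),np.linalg.norm(D[0]-D[1]))
e=P[0]-P[1]; e2=P[3]-P[2]; y=e+e2+(D[1]-D[0]);yaw=np.arctan2(-y[0],y[1]);
for v in (e,e2,D[1]-D[0],P[0]-P[3],P[1]-P[2]): print(np.degrees(np.arctan2(v[1],v[0])))
h=np.degrees(yaw);print("yaw",h)
T=onz(c,f([(411,347),(437,428)]),.086);print("tab top",T.round(4),np.linalg.norm(T[0]-T[1]), onz(c,(315.7,206.9),.086))
R=np.array([[np.cos(yaw),-np.sin(yaw)],[np.sin(yaw),np.cos(yaw)]])
o1=P[:,:2].mean(0)-R@[.065,0]; o2=D[:,:2].mean(0)-R@[-.13,0]; print("origin",o1,o2)
o=(o1+o2)/2
print("tab in scale",(T[:,:2]-o)@R)
# two-view tab centre: side mask is tab face (+y face) + top
print("side tab top edge",onz(S,np.array([[478,122],[580,120]])/6+[200-.4,175-.4],.086))
# wall check
for q in [(-.13,-.125),(-.13,.125),(.145,.12)]:
    X=np.r_[o+R@q,.05]; print(q,proj(c,X),(proj(S,X)-[200,175])*6)
E
```

```text
[[ 0.6927  0.0854  0.07  ]
 [ 0.7592 -0.1273  0.07  ]
 [ 0.606  -0.1734  0.07  ]
 [ 0.5388  0.0384  0.07  ]]
[0.2228, 0.16, 0.2222, 0.1609]
[[ 0.5045 -0.2172  0.05  ]
 [ 0.4312  0.0138  0.05  ]] 0.2424212613299384
107.34568679815771
107.59457071515185
107.59882268977574
16.96668431481269
16.744027773112084
yaw 17.515401880029543
tab top [[ 0.5511 -0.1355  0.086 ]
 [ 0.5006 -0.1497  0.086 ]] 0.052444164540505364 [[ 0.52569107 -0.14297912  0.086     ]]
origin [ 0.58719351 -0.0638036 ] [ 0.59187006 -0.06258702]
tab in scale [[-0.05841581 -0.05738545]
 [-0.11083314 -0.05570799]]
side tab top edge [[ 0.55362106 -0.13943614  0.086     ]
 [ 0.50323709 -0.15001906  0.086     ]]
(-0.13, -0.125) [[344.80983845 216.2597927 ]] [[598.98933689 105.32631223]]
(-0.13, 0.125) [[255.12903812 247.32446694]] [[679.63242886 384.71151303]]
(0.145, 0.12) [[223.66054387 149.458668  ]] [[ 84.10037559 425.89646567]]
```

send_rows(targets=[[0,0,0,9.6],[0,0,0,9.6],[0,0,0,9.6],[0,0,0,9.6],[0,0,0,9.6],[0,0,0,0],[0,0,0,0]], gripper=-1, grip_force=60)

```text
time: 1.02
eef_pos: [0.2202, 0.4765, 0.2312]
tool_rot: [0.0, 0.988, 0.151, -0.0]
contact_force: [0.4, 0.1, 0.1]
width: -0.003
```

```bash
cat > w.py <<'E'
import sys
from h import *
from workcell import manip
from scipy.spatial.transform import Rotation as Ro
yaw=np.radians(17.25);T0=np.array([.5265,-.1435]) # tab top centre
ex=np.array([np.cos(yaw),np.sin(yaw)]);ey=np.array([-ex[1],ex[0]])
key=T0+ey*.027
def st():
    s=manip.read_state();R=Ro.from_quat(np.roll(s["tool_rot"],-1)).as_matrix()
    p=s["eef_pos"];f=s["contact_force"]
    print("t",round(s["time"],2),"tcp",p.round(4),"rel key (sx,sy,h deck)",[round(float(v)*1000,1) for v in((p[:2]-key)@ex,(p[:2]-key)@ey,p[2]-.05)],
     "F sx,sy,z",[round(float(v),2) for v in(f[:2]@ex,f[:2]@ey,f[2])],"hdg x",round(np.degrees(np.arctan2(R[1,0],R[0,0])),2),"w",round(s["width"],3))
    return s,R
if __name__=="__main__":
    s,R=st()
E
python3 - <<'E'
from w import *
s,R=st()
tgt=np.r_[key+ey*(-.056),.231]
print(R.T@(tgt-s["eef_pos"]), tgt,key)
import pickle
c=pickle.load(open("c0.pkl","rb"))["top"]
print("cup",onz(c,np.array([289,162])/4.2+[214.6,114.6],.145))
E
```

```text
t 1.02 tcp [0.2202 0.4765 0.2312] rel key (sx,sy,h deck) [-108.7, 656.0, 181.2] F sx,sy,z [0.41, -0.01, 0.06] hdg x 17.42 w -0.003
[1.06574011e-01 7.12319422e-01 2.76514681e-04] [ 0.53509971 -0.17119558  0.231     ] [ 0.51849338 -0.11771446]
cup [[ 0.65550248 -0.06299859  0.145     ]]
```

send_rows(targets=[[0.007,0.045,0,0],[0.007,0.045,0,0],[0.007,0.045,0,0],[0.007,0.045,0,0],[0.007,0.045,0,0],[0.007,0.045,0,0],[0.007,0.045,0,0],[0.007,0.045,0,0],[0.007,0.045,0,0],[0.007,0.045,0,0],[0.007,0.045,0,0],[0.007,0.045,0,0]])

```text
time: 2.52
eef_pos: [0.4606, -0.016, 0.2314]
tool_rot: [0.0, 0.989, 0.151, 0.0]
contact_force: [0.5, 0.7, -1.0]
width: -0.004
```

send_rows(targets=[[0.006,0.043,0,0],[0.006,0.043,0.02,0],[0.006,0.043,0.03,0],[0.004,0.043,0.03,0],[0,0,0,0],[0,0,0,0]])

```text
time: 3.28
eef_pos: [0.5318, -0.1719, 0.1515]
tool_rot: [-0.0, 0.989, 0.15, -0.0]
contact_force: [0.9, 0.1, 0.7]
width: 0.001
```

```bash
python3 - <<'E'
from w import *
import pickle
s,R=st()
d={}
for n in ["top","side","wrist"]:
    c=manip.camera(n);d[n]=c;cv2.imwrite(f"pics/{n}1.png",c["color"])
c=d["side"]["color"];cv2.imwrite("pics/side1z.png",cv2.resize(c[140:260,200:340],None,fx=5,fy=5,interpolation=cv2.INTER_CUBIC))
pickle.dump(d,open("c1.pkl","wb"))
E
```

```text
t 3.27 tcp [ 0.5318 -0.1719  0.1515] rel key (sx,sy,h deck) [-3.3, -55.7, 101.5] F sx,sy,z [0.89, -0.21, 0.7] hdg x 17.28 w 0.001
```

View pics/wrist1.png

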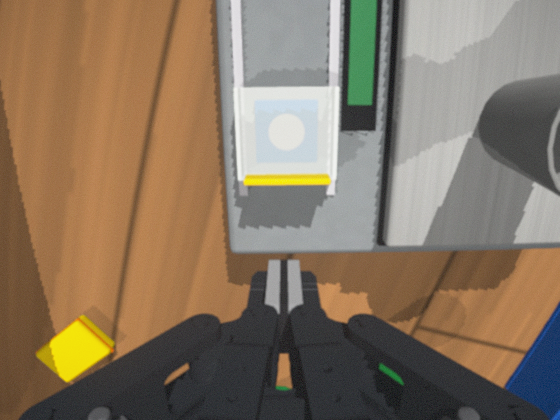

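View pics/side1z.png

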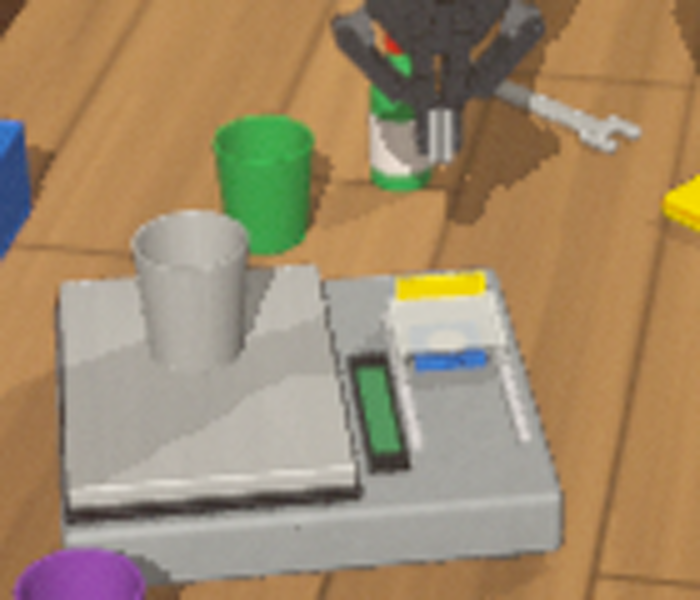

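The wrist view shows the tab at x 245–330, row about 180, squared up with the fingers. I'll cross-check the tab position from this view.

```bash
python3 - <<'E'
from w import *
import pickle
d=pickle.load(open("c1.pkl","rb"))
c=d["wrist"];h=cv2.cvtColor(c["color"],cv2.COLOR_BGR2HSV)
m=cv2.inRange(h,(22,130,100),(34,255,255));m[250:]=0
p=np.argwhere(m)[:,::-1];print(len(p),p.min(0),p.max(0),cv2.minAreaRect(p.astype(np.float32)))
r=lambda X:((X[:,:2]-key)@np.c_[ex,ey]*1000).round(1)
x0,y0=p.min(0)-.5;x1,y1=p.max(0)+.5
for z in(.086,.072):print(z,r(onz(c,[(x0,y1),(x1,y1),(x0,y0),(x1,y0)],z)))
h=cv2.cvtColor(c["color"],cv2.COLOR_BGR2HSV)
print("key corners~z .06",r(onz(c,[(253,99),(318,99),(253,163),(318,163)],.06)))
print("tip seen",r(onz(c,[(287,262)],.1515)))
c=d["top"];h=cv2.cvtColor(c["color"],cv2.COLOR_BGR2HSV);m=cv2.inRange(h,(22,130,100),(34,255,255));m[:180]=0;m[235:]=0;m[:,:290]=0;m[:,340:]=0
p=np.argwhere(m)[:,::-1];print(len(p)); 
if len(p):print(r(onz(c,[p.mean(0)],.086)))
E
```

```text
873 [243 174] [330 185] ((286.480224609375, 179.6145782470703), (10.356085777282715, 87.01969146728516), 89.18154907226562)
0.086 [[-28.2 -30.6]
 [ 25.7 -30.5]
 [-28.  -23.1]
 [ 25.4 -23. ]]
0.072 [[-29.9 -34.4]
 [ 27.6 -34.3]
 [-29.6 -26.3]
 [ 27.3 -26.2]]
key corners~z .06 [[-22.8  19.9]
 [ 18.9  20. ]
 [-23.7 -21.9]
 [ 20.2 -21.8]]
tip seen [[ -1.5 -48.7]]
0
```

send_rows(targets=[[0.0015,0,0.02,0],[0,0,0.025,0],[0,0,0.02,0],[0,0,0.008,0],[0,0,0.004,0],[0,0,0,0],[0,0,0,0]])

```text
time: 4.3
eef_pos: [0.5338, -0.1719, 0.0749]
tool_rot: [0.0, 0.989, 0.15, 0.0]
contact_force: [1.7, 0.7, 0.7]
width: 0.005
```

```bash
python3 w.py
```

```text
t 4.3 tcp [ 0.5338 -0.1719  0.0749] rel key (sx,sy,h deck) [-1.5, -56.3, 24.9] F sx,sy,z [1.79, 0.18, 0.72] hdg x 17.21 w 0.005
```

send_rows(targets=[[0,-0.006,0,0],[0,-0.004,0,0],[0,-0.003,0,0],[0,-0.003,0,0],[0,-0.003,0,0],[0,-0.003,0,0],[0,0,0,0],[0,0,0,0]])

```text
time: 5.3
eef_pos: [0.527, -0.1508, 0.0743]
tool_rot: [0.0, 0.989, 0.15, 0.0]
contact_force: [-1.2, -1.3, -0.3]
width: -0.002
```

```bash
python3 - <<'E'
from w import *
st()
d={n:manip.camera(n) for n in("wrist","side")};st()
cv2.imwrite("pics/w2.png",d["wrist"]["color"]);cv2.imwrite("pics/s2.png",cv2.resize(d["side"]["color"][140:260,200:340],None,fx=5,fy=5,interpolation=cv2.INTER_CUBIC))
E
```

```text
t 5.3 tcp [ 0.527  -0.1508  0.0743] rel key (sx,sy,h deck) [-1.7, -34.1, 24.3] F sx,sy,z [-1.52, -0.87, -0.27] hdg x 17.2 w -0.002
t 5.4 tcp [ 0.527  -0.1509  0.0743] rel key (sx,sy,h deck) [-1.7, -34.2, 24.3] F sx,sy,z [-1.76, -2.29, 0.32] hdg x 17.2 w 0.001
```

View pics/w2.png

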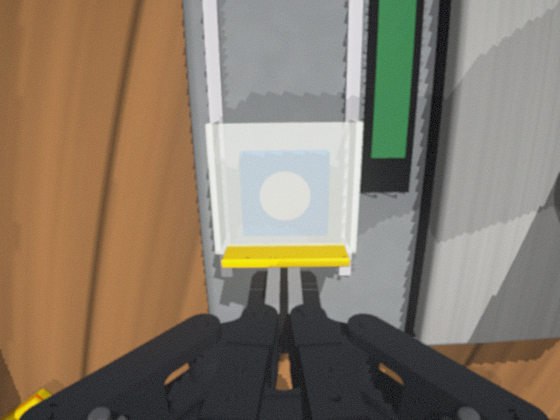

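View pics/s2.png

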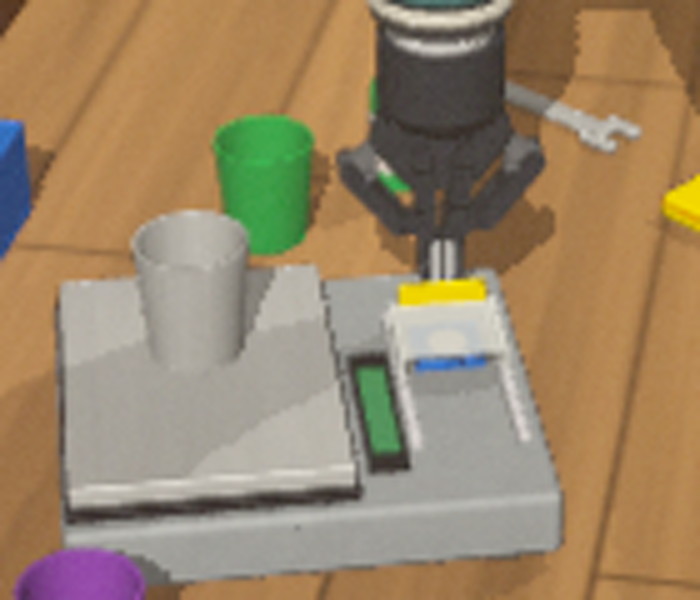

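Contact made. The shutter has started to slide and the fingers sit squarely on the tab. I'll keep pushing.

send_rows(targets=[[0,-0.003,0,0],[0,-0.004,0,0],[0,-0.004,0,0],[0,-0.004,0,0],[0,-0.004,0,0],[0,-0.004,0,0],[0,-0.004,0,0],[0,-0.004,0,0],[0,-0.004,0,0],[0,-0.004,0,0],[0,-0.003,0,0],[0,-0.002,0,0]])

```text
time: 6.9
eef_pos: [0.5139, -0.1085, 0.0743]
tool_rot: [0.0, 0.989, 0.15, -0.0]
contact_force: [-1.0, -3.4, 0.4]
width: -0.002
```

```bash
python3 - <<'E'
from w import *
st()
d={n:manip.camera(n) for n in("wrist","side","top")};st()
import pickle;pickle.dump(d,open("c3.pkl","wb"))
cv2.imwrite("pics/w3.png",d["wrist"]["color"]);cv2.imwrite("pics/s3.png",cv2.resize(d["side"]["color"][140:260,200:340],None,fx=5,fy=5,interpolation=cv2.INTER_CUBIC))
E
```

```text
t 6.9 tcp [ 0.5139 -0.1085  0.0743] rel key (sx,sy,h deck) [-1.7, 10.1, 24.3] F sx,sy,z [-2.02, -2.97, 0.35] hdg x 17.21 w -0.002
t 7.05 tcp [ 0.5139 -0.1086  0.0743] rel key (sx,sy,h deck) [-1.7, 10.0, 24.3] F sx,sy,z [-2.01, -2.91, 0.38] hdg x 17.21 w -0.004
```

View pics/w3.png

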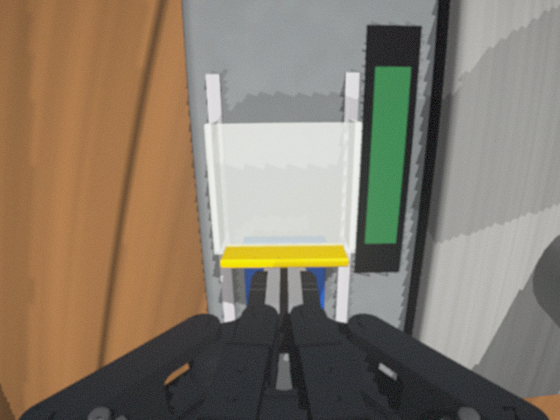

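View pics/s3.png

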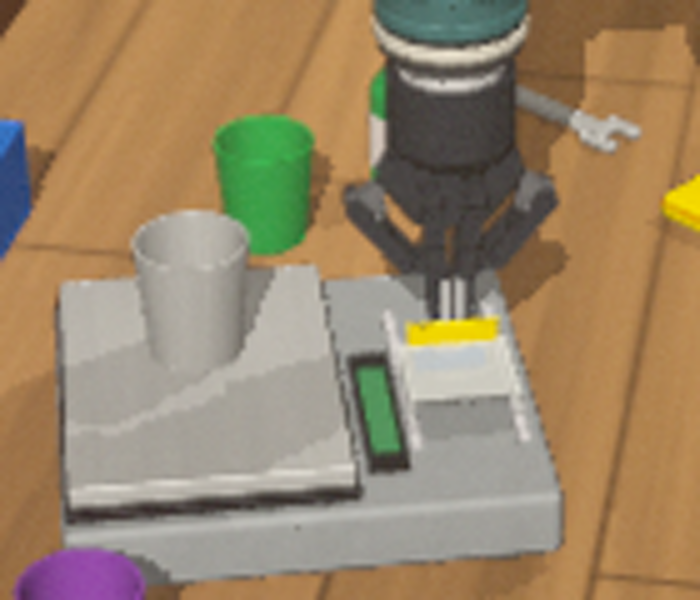

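```bash
python3 - <<'E'
from w import *
import pickle
d=pickle.load(open("c3.pkl","rb"));d0=pickle.load(open("c0.pkl","rb"));d1=pickle.load(open("c1.pkl","rb"))
r=lambda X:((X[:,:2]-key)@np.c_[ex,ey]*1000).round(1)
def mk(c,b):
    h=cv2.cvtColor(c["color"],cv2.COLOR_BGR2HSV);m=cv2.inRange(h,(20,110,90),(36,255,255));k=np.zeros_like(m);k[b[0]:b[1],b[2]:b[3]]=m[b[0]:b[1],b[2]:b[3]]
    p=np.argwhere(k)[:,::-1];return p
p=mk(d["wrist"],(200,290,180,400));print(p.min(0),p.max(0));print(r(onz(d["wrist"],[(p[:,0].min(),p[:,1].max()+.5),(p[:,0].max(),p[:,1].max()+.5)],.086)))
for q in(d0,d1,d):
    p=mk(q["side"],(185,225,260,310));print(len(p),r(onz(q["side"],[p.mean(0)],.078)))
E
```

```text
[220 245] [348 268]
[[-28.3  20.1]
 [ 25.1  20.1]]
88 [[  4.  -32.6]]
88 [[  4.  -32.6]]
89 [[ 3.  17.8]]
```

send_rows(targets=[[0,-0.0015,0,0],[0,0,0.002,0],[0,0,0.002,0],[0,0,0.001,0],[0,0,0,0],[0,0,0,0]])

```text
time: 7.8
eef_pos: [0.5136, -0.1073, 0.0692]
tool_rot: [-0.0, 0.989, 0.15, 0.0]
contact_force: [2.6, -2.6, -2.3]
width: -0.004
```

```bash
python3 w.py
```

```text
t 7.8 tcp [ 0.5136 -0.1073  0.0692] rel key (sx,sy,h deck) [-1.6, 11.5, 19.2] F sx,sy,z [1.7, -3.2, -2.29] hdg x 17.2 w -0.004
```

send_rows(targets=[[0,0,0.001,0],[0,0,0,0]])

```text
time: 8.05
eef_pos: [0.5135, -0.1073, 0.0683]
tool_rot: [0.0, 0.989, 0.15, 0.0]
contact_force: [2.0, -3.1, -0.2]
width: -0.0
```

```bash
python3 w.py
```

```text
t 8.05 tcp [ 0.5135 -0.1073  0.0683] rel key (sx,sy,h deck) [-1.7, 11.4, 18.3] F sx,sy,z [1.02, -3.56, -0.2] hdg x 17.2 w -0.0
```

send_rows(targets=[[0,0,0.001,0],[0,0,0,0]])

```text
time: 8.3
eef_pos: [0.5135, -0.1073, 0.0672]
tool_rot: [-0.0, 0.989, 0.15, -0.0]
contact_force: [0.4, -2.6, 1.1]
width: -0.002
```

```bash
python3 w.py
```

```text
t 8.3 tcp [ 0.5135 -0.1073  0.0672] rel key (sx,sy,h deck) [-1.7, 11.5, 17.2] F sx,sy,z [-0.4, -2.56, 1.05] hdg x 17.2 w -0.002
```

send_rows(targets=[[0,0,0.001,0],[0,0,0,0]])

```text
time: 8.55
eef_pos: [0.5135, -0.1073, 0.0662]
tool_rot: [-0.0, 0.989, 0.15, -0.0]
contact_force: [1.2, -3.3, 0.3]
width: -0.001
```

send_rows(targets=[[0,0,0.001,0],[0,0,0,0]])

```text
time: 8.8
eef_pos: [0.5135, -0.1072, 0.0652]
tool_rot: [-0.0, 0.989, 0.15, -0.0]
contact_force: [1.6, -2.6, 0.1]
width: 0.002
```

send_rows(targets=[[0,0,0.001,0],[0,0,0,0]])

```text
time: 9.05
eef_pos: [0.5135, -0.1073, 0.0642]
tool_rot: [-0.0, 0.989, 0.15, -0.0]
contact_force: [1.6, -2.8, 0.8]
width: 0.0
```

send_rows(targets=[[0,0,0.001,0],[0,0,0,0]])

```text
time: 9.3
eef_pos: [0.5135, -0.1073, 0.0632]
tool_rot: [-0.0, 0.989, 0.15, -0.0]
contact_force: [0.7, -3.7, 0.5]
width: -0.001
```

send_rows(targets=[[0,0,0.001,0],[0,0,0,0]])

```text
time: 9.55
eef_pos: [0.5135, -0.1073, 0.0622]
tool_rot: [-0.0, 0.989, 0.15, -0.0]
contact_force: [1.7, -2.5, -0.2]
width: -0.002
```

send_rows(targets=[[0,0,0.001,0],[0,0,0,0]])

```text
time: 9.8
eef_pos: [0.5135, -0.1073, 0.0612]
tool_rot: [-0.0, 0.989, 0.15, -0.0]
contact_force: [0.8, -3.4, 1.0]
width: -0.002
```

send_rows(targets=[[0,0,0.001,0],[0,0,0,0]])

```text
time: 10.05
eef_pos: [0.5135, -0.1072, 0.0602]
tool_rot: [-0.0, 0.989, 0.15, -0.0]
contact_force: [0.8, -2.8, 0.6]
width: 0.0
```

send_rows(targets=[[0,0,0.0005,0],[0,0,0,0]])

```text
time: 10.3
eef_pos: [0.5135, -0.1073, 0.0598]
tool_rot: [-0.0, 0.989, 0.15, -0.0]
contact_force: [0.5, -3.3, 1.0]
width: -0.002
```

send_rows(targets=[[0,0,0.001,0],[0,0,0,0]])

```text
time: 10.55
eef_pos: [0.5135, -0.1073, 0.0587]
tool_rot: [0.0, 0.989, 0.15, -0.0]
contact_force: [1.0, -3.3, -0.0]
width: -0.004
```

send_rows(targets=[[0,0,0.0005,0],[0,0,0,0]])

```text
time: 10.8
eef_pos: [0.5135, -0.1073, 0.0583]
tool_rot: [-0.0, 0.989, 0.15, 0.0]
contact_force: [1.3, -3.6, 1.0]
width: 0.003
```

send_rows(targets=[[0,0,0.001,0],[0,0,0,0]])

```text
time: 11.05
eef_pos: [0.5135, -0.1073, 0.0572]
tool_rot: [-0.0, 0.989, 0.15, -0.0]
contact_force: [0.3, -3.3, -0.1]
width: -0.001
```

send_rows(targets=[[0,0,0.0005,0],[0,0,0,0]])

```text
time: 11.3
eef_pos: [0.5135, -0.1073, 0.0568]
tool_rot: [-0.0, 0.989, 0.15, -0.0]
contact_force: [1.2, -3.3, 0.3]
width: -0.002
```

send_rows(targets=[[0,0,0.0005,0],[0,0,0,0]])

```text
time: 11.55
eef_pos: [0.5135, -0.1073, 0.0562]
tool_rot: [-0.0, 0.989, 0.15, -0.0]
contact_force: [0.4, -2.8, 1.5]
width: -0.001
```

send_rows(targets=[[0,0,0.0005,0],[0,0,0,0]])

```text
time: 11.8
eef_pos: [0.5135, -0.1073, 0.0558]
tool_rot: [0.0, 0.989, 0.15, 0.0]
contact_force: [1.2, -2.9, 2.8]
width: 0.003
```

```bash
python3 - <<'E'
from w import *
st()
d={n:manip.camera(n) for n in("wrist","side")};st()
cv2.imwrite("pics/w4.png",d["wrist"]["color"]);cv2.imwrite("pics/s4.png",cv2.resize(d["side"]["color"][140:260,200:340],None,fx=5,fy=5,interpolation=cv2.INTER_CUBIC))
E
```

```text
t 11.8 tcp [ 0.5135 -0.1073  0.0558] rel key (sx,sy,h deck) [-1.7, 11.5, 5.8] F sx,sy,z [0.34, -3.1, 2.77] hdg x 17.2 w 0.003
t 11.9 tcp [ 0.5135 -0.1073  0.0558] rel key (sx,sy,h deck) [-1.7, 11.4, 5.8] F sx,sy,z [-0.43, -2.45, 2.01] hdg x 17.2 w -0.003
```

View pics/w4.png

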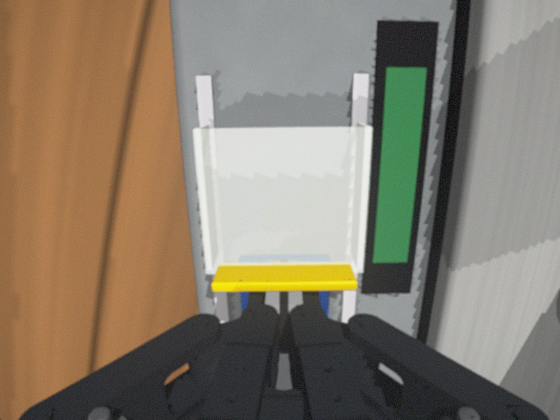

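View pics/s4.png

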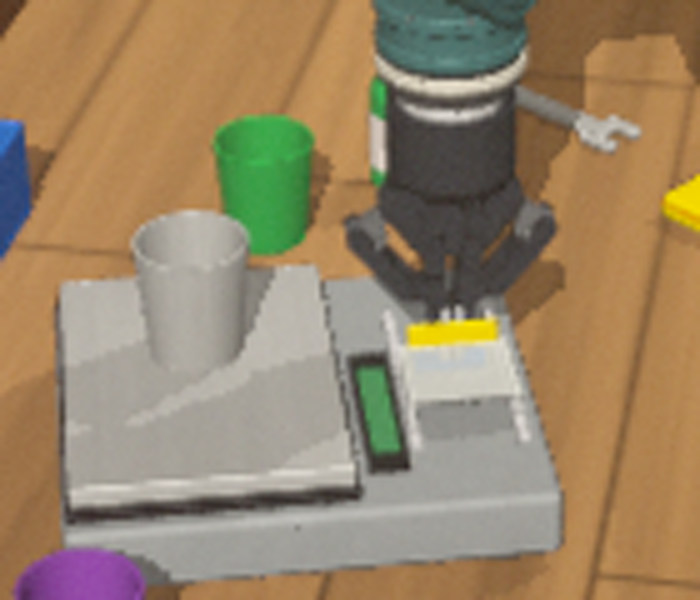

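Both views show the shutter still aside and the fingertips over the key. Force is beginning to rise at h≈6 mm.

send_rows(targets=[[0,0,0.0005,0],[0,0,0,0]])

```text
time: 12.15
eef_pos: [0.5135, -0.1073, 0.0553]
tool_rot: [0.0, 0.989, 0.15, 0.0]
contact_force: [-0.6, -3.1, 4.2]
width: -0.002
```

send_rows(targets=[[0,0,0.0005,0],[0,0,0,0]])

```text
time: 12.4
eef_pos: [0.5135, -0.1073, 0.0549]
tool_rot: [0.0, 0.989, 0.15, 0.0]
contact_force: [-0.2, -2.2, 6.5]
width: 0.0
```

send_rows(targets=[[0,0,0.0005,0],[0,0,0,0]])

```text
time: 12.65
eef_pos: [0.5135, -0.1073, 0.0545]
tool_rot: [0.0, 0.989, 0.15, 0.0]
contact_force: [-1.1, -2.1, 7.7]
width: -0.001
```

send_rows(targets=[[0,0,0.0004,0],[0,0,0,0]])

```text
time: 12.9
eef_pos: [0.5136, -0.1073, 0.0542]
tool_rot: [0.0, 0.989, 0.15, 0.0]
contact_force: [-1.7, -2.3, 9.0]
width: 0.0
```

send_rows(targets=[[0,0,0.0005,0],[0,0,0,0],[0,0,0,0],[0,0,0,0]])

```text
time: 13.4
eef_pos: [0.5135, -0.1073, 0.0538]
tool_rot: [0.0, 0.989, 0.15, 0.0]
contact_force: [-2.9, -1.6, 10.1]
width: -0.003
```

send_rows(targets=[[0,0,0,0],[0,0,0,0],[0,0,0,0],[0,0,0,0],[0,0,0,0]])

```text
time: 14.02
eef_pos: [0.5135, -0.1073, 0.0537]
tool_rot: [0.0, 0.989, 0.15, 0.0]
contact_force: [-1.4, -1.2, 9.7]
width: -0.001
```

```bash
python3 - <<'E'
from w import *
for i in range(4): st();d=manip.camera("side")
cv2.imwrite("pics/s5.png",d["color"])
E
```

```text
t 14.03 tcp [ 0.5135 -0.1073  0.0537] rel key (sx,sy,h deck) [-1.7, 11.4, 3.7] F sx,sy,z [-1.66, -0.77, 9.66] hdg x 17.2 w -0.001
t 14.07 tcp [ 0.5135 -0.1073  0.0537] rel key (sx,sy,h deck) [-1.7, 11.4, 3.7] F sx,sy,z [-2.85, -0.1, 10.9] hdg x 17.2 w -0.002
t 14.12 tcp [ 0.5135 -0.1073  0.0538] rel key (sx,sy,h deck) [-1.6, 11.4, 3.8] F sx,sy,z [-2.87, -0.52, 10.69] hdg x 17.2 w -0.003
t 14.18 tcp [ 0.5135 -0.1073  0.0537] rel key (sx,sy,h deck) [-1.6, 11.4, 3.7] F sx,sy,z [-1.34, -1.76, 10.58] hdg x 17.2 w 0.001
```

Held about 10.3 N for over 1 s, with 2.5 mm of travel, which agrees with the 4 N/mm stiffness. Next I release the key and ease the shutter back.

send_rows(targets=[[0,0,-0.001,0],[0,0,-0.001,0],[0,0,-0.002,0],[0,0,-0.003,0],[0,0,-0.004,0],[0,0,-0.004,0],[0,0,-0.004,0],[0,0,-0.001,0],[0,0,0,0]])

```text
time: 15.35
eef_pos: [0.5136, -0.1074, 0.0736]
tool_rot: [0.0, 0.989, 0.15, 0.0]
contact_force: [1.1, -2.7, 0.7]
width: -0.001
```

```bash
python3 w.py
```

```text
t 15.35 tcp [ 0.5136 -0.1074  0.0736] rel key (sx,sy,h deck) [-1.6, 11.3, 23.6] F sx,sy,z [0.22, -2.91, 0.74] hdg x 17.2 w -0.001
```

send_rows(targets=[[0,0.001,0,0],[0,0.002,0,0],[0,0.003,0,0],[0,0.003,0,0],[0,0.003,0,0],[0,0.003,0,0],[0,0.003,0,0],[0,0.003,0,0],[0,0.003,0,0],[0,0.003,0,0],[0,0.003,0,0],[0,0.003,0,0]])

```text
time: 16.85
eef_pos: [0.5232, -0.139, 0.0733]
tool_rot: [-0.0, 0.989, 0.15, -0.0]
contact_force: [2.0, -1.6, -0.2]
width: -0.002
```

```bash
python3 w.py
```

```text
t 16.85 tcp [ 0.5232 -0.139   0.0733] rel key (sx,sy,h deck) [-1.8, -21.7, 23.3] F sx,sy,z [1.4, -2.1, -0.19] hdg x 17.2 w -0.002
```

send_rows(targets=[[0,0.003,0,0],[0,0.003,0,0],[0,0.003,0,0],[0,0.002,0,0],[0,0.002,0,0],[0,0.002,0,0],[0,0.002,0,0],[0,0.002,0,0],[0,0.002,0,0],[0,0.002,0,0],[0,0.002,0,0],[0,0,0,0]])

```text
time: 18.35
eef_pos: [0.5306, -0.1628, 0.0733]
tool_rot: [-0.0, 0.989, 0.15, -0.0]
contact_force: [0.2, -0.8, -0.2]
width: 0.001
```

send_rows(targets=[[0,0.004,0,0],[0,0.008,0,0],[0,0,-0.01,0],[0,0,-0.03,0],[0,0,-0.03,0],[0,0,-0.03,0],[0,0,-0.02,0],[0,0,0,0],[0,0,0,0]])

```text
time: 19.48
eef_pos: [0.5339, -0.174, 0.1929]
tool_rot: [-0.0, 0.989, 0.15, -0.0]
contact_force: [0.1, -0.1, 0.1]
width: -0.001
```

```bash
python3 - <<'E'
from w import *
import pickle
st()
d={n:manip.camera(n) for n in("top","side","wrist")}
d0=pickle.load(open("c0.pkl","rb"))
r=lambda X:((X[:,:2]-key)@np.c_[ex,ey]*1000).round(1)
for q in (d0,d):
    c=q["side"];h=cv2.cvtColor(c["color"],cv2.COLOR_BGR2HSV);m=cv2.inRange(h,(20,110,90),(36,255,255))
    p=np.argwhere(m[185:225,260:310])[:,::-1]+[260,185];print(len(p),r(onz(c,[p.mean(0)],.078)))
for i,n in enumerate(("top","side")):
    print(n,np.argwhere(np.abs(d[n]["color"].astype(int)-d0[n]["color"]).max(2)[120:170,215:330]>60).shape)
cv2.imwrite("pics/w6.png",d["wrist"]["color"]);cv2.imwrite("pics/s6.png",d["side"]["color"]);cv2.imwrite("pics/t6.png",d["top"]["color"])
E
```

```text
t 19.48 tcp [ 0.5339 -0.174   0.1929] rel key (sx,sy,h deck) [-2.0, -58.4, 142.9] F sx,sy,z [0.12, -0.11, 0.07] hdg x 17.2 w -0.001
88 [[  4.  -32.6]]
88 [[  4.  -32.6]]
top (51, 2)
side (1017, 2)
```

View pics/w6.png

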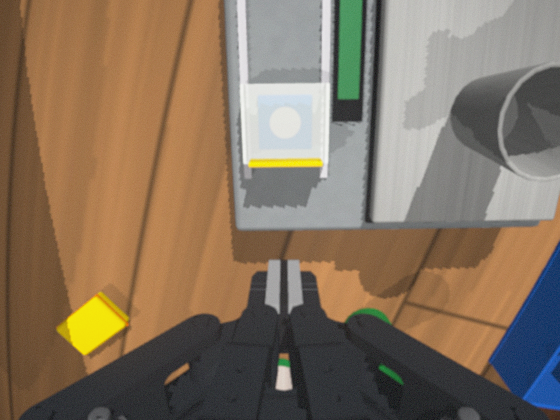

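View pics/s6.png

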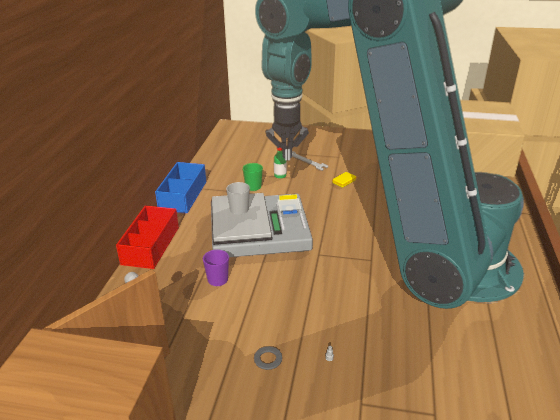

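The shutter is back at its original place: the tab centroid is at the same pixels as at the start. The cup stands upright and nothing else has moved. The hand is clear and the force reads about zero, so I'm handing the job in.

```bash
python3 -c "
from workcell import manip
print(manip.finish_job())"
```

```text
the job is handed in; nothing more can be done
None
```

The job is done and handed in at about 20 s of the 42 s allowed; `finish_job` gives no verdict, so I judge by my own checks.

**What I did:**
- **Shutter open:** I pushed the tab with closed fingertips to about 50.5 mm by both the wrist and side cameras, then 1.5 mm further.
- **Key press:** I felt the key about 6 mm above the deck and pressed it about 2.5 mm. I held about 9.7–10.9 N for just over a second.
- **Shutter closed:** I let go of the key and eased the shutter shut at 24 mm/s or slower, then lifted the hand clear.

**Last checks:**
- The tab was back at its starting place in the side view to within 0.1 mm.
- The cup was upright, and in the last side and wrist views nothing looked moved. I judged that by eye, without measuring each item.
- The wrist force was about zero.

**Caveats:**
- The force reading was noisy by about 1–2 N. I relied on the press depth agreeing with 4 N per mm (2.5 mm gives about 10 N).
- The sideways force fell from about 3 N to about 1 N during the hold, probably from friction on the key. The fingers stayed at the same spot, so the shutter could not have slid back.
- A pixel comparison with the first pictures showed some changes in the area around the cup. I put these down to the arm and its shadow, but did not check further.

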